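Load the module tester and switch it on

ROBOT

A 6-joint arm with a two-finger parallel gripper is mounted at the origin on a cart in front of the work surface, level with it; the furniture and walls round the work are solid. World frame = base frame: x ahead of the robot, y to its left, z up, the work surface at z = 0. Lengths are in mm, angles in degrees, forces in N, time in s.
With the tool pointing down it reaches from about 350 to 850 mm from the base axis. Payload 8.1 kg.
Tool frame: the origin (TCP) lies on the centre line of the jaws, within the pads' length; the fingertips stand 19 mm ahead of it and the grasp point (between the pads) is the TCP; z points along the fingers, y is the direction in which the jaws open and shut (so a half turn about z gives the same grasp; the last joint's range is limited). The gripper opens to 85 mm and grips with 20 to 120 N. Pads are 22 mm wide; open, the fingers measure 114 mm over their backs; the gripper's body (76 mm by 85 mm) begins 54 mm behind the grasp point. The pads swing forward as they close: fully open they stand 13 mm farther back than shut.
Start: joints at [59.507, 7.471, 85.268, -0, 87.261, -4.893], TCP at [259.229, 541.115, 250.292] pointing down, gripper open.
Joint ranges: [-169.43, 169.43], [-51.17, 129.36], [1.28, 143.12], [-76.62, 256.62], [0, 156.53], [-152.29, 152.29]. Speed limits (degrees/s): [136.94, 136.94, 159.86, 180, 180, 180].

INTERFACE

Orientations are given as [roll, pitch, yaw] about the fixed x, y, z axes, in that order (R = Rz(yaw) Ry(pitch) Rx(roll)).
In Python, from bench import r, viewer gives the robot as it stands.
- The arm moves only by the tool carry_out, never from a script. Its argument "commands" is a list that holds one entry, the list of rows, each a list of 7 numbers: the finger opening in mm, from 0 to 85.4, then the shift along the tool's x, y, z in mm, then the turn, a rotation vector about the tool's x, y, z in degrees. A call has 1 to 5 rows; each row is the pose to reach, as a shift and turn from the pose commanded when the call began, along the tool's axes at that moment; what a row does not reach only later rows make up. A row lasts 1/8 s, in which the tool goes at most 62.5 mm and 10.7 degrees, less where a joint would pass 70% of its speed; a pose out of reach is approached as far as the arm can. A call with a gripper value outside its range is refused whole. The fingers move at their own pace and stop on an object; "grip_force" is the grip in N (left out, the last holds). Time passes only in rows, so rows that repeat a pose let the fingers close. It gives the time, the measured TCP pose, the force and the opening at its end, in the units of the state.
- r.sense(): the state, without advancing time (a new reading comes with each control period).
- viewer.snapshot(name): name is "side" or "top"; returns the picture (400x640x3 uint8, red, green, blue); there is no depth.
- viewer.calibration(name): a dict with "camera_matrix" (3x3 intrinsics, pixels), "rvec" (rotation vector, rad) and "tvec" (3), from world to camera coordinates, as OpenCV has them. Camera axes: x right, y down, z forward; pixel columns grow to the right and rows downward; lengths in mm; the calibration is good to about 2 mm. A picture is of the moment at which its call begins. calibration takes no time and is no camera call.
- r.hand_in(): hands the job in, once; it reports no verdict.
The state is a dict: "time": time; "joint_pos": joint angles; "qd": joint speeds; "joint_efforts": joint torques, N m; "tool_pos": TCP position; "tcp_rot": TCP orientation; "ft_force": force on the tool from outside, world axes, zero at the start; "wrist_torque": the same for the moment, N m; "finger_gap": finger opening in mm.
Only numpy, scipy, OpenCV 4.12 (cv2) and the standard library are available. Lean on these libraries where they do the work, as an engineer would, in place of code of your own. Each camera call takes 0.05 s, during which the arm holds its last target. There are 200 camera calls.

TASK

Slide the blue carrier, with the module lying in it, nose first between the guide rails and under the test head until it is fully home against the back stop. Then flip the bat toggle under the pale visor over to the side of the green dot, so that it stays there, and let go. Keep the module in its pocket and leave the other things on the bench where they are.

Things in the scene. Friction and masses are not known exactly. Their poses are not given: they have to be found in the camera images.
- carrier_grip (a point): Middle of the black grip block on the loose blue carrier plate (130 x 80 x 12 mm, 0.25 kg): block 30 mm long (x), 24 wide (y), 12 to 62 mm over the bench; this point 45 mm over it. x = along the carrier to its nose, z = up. Nose edge 110 mm ahead of this point, rear edge 20 mm behind. Best gripped across the 24 mm and slid along the bench, not lifted.
- pocket (a point): Where the module's centre belongs: middle of the white pocket frame (6 mm high, top 18 mm over the bench) on the carrier, 71 mm ahead of the grip point and 16 mm over the carrier's underside. Carrier axes.
- module_center (a point): Centre of the dark plastic module (22 x 66 x 8 mm, 18 g) lying loose in the carrier's pocket, long side across the carrier, with about 2 mm of play.
- lane_stop (a point): Fixed test station: foot of the back stop, mid-lane, on the bench, which is the lane's floor. Station axes, for all its points: x = along the lane, inwards, away from the robot; y = left seen from the robot; z = up; its yaw varies. The carrier is home when its nose touches the stop: the grip point is then at station x = -110, y = 0 mm.
- lane_mouth (a point): Middle of the lane's mouth on the bench, 144 mm before the stop. Flared ends, about 108 mm apart here, lead to two aluminium guide rails, 16 mm high and 88 mm apart inside, that begin 118 mm before the stop.
- head_edge (a point): Lower front edge of the white test head over the lane, 75 mm before the stop and 40 mm over the bench; the head is 148 mm wide, 115 deep, its top 120 mm over the bench. The home carrier's grip point is 35 mm in front of this face, so at the end of the slide the tool must lean back (top towards the robot) by 30 to 45 degrees to clear the head.
- bat_pivot (a point): Pivot of the bat toggle in the middle of the switch pod's sloped panel (45 degrees, facing up and to the robot; 110 mm wide, 104 along the slope), left of the head; at station x = -75, y = 145, z = 70 mm; station axes. Red dot (off) on the panel 38 mm to station +y of it, green dot (on) 38 mm to -y.
- bat_tip (a point): Tip of the steel bat, 55 mm from the pivot; 9 mm thick at the root, 13 mm at the tip. z = along the bat outwards, x = up the slope (hinge axis). When square to the panel the tip is 39 mm in front of (station -x) and 39 mm above the pivot.
- visor_lip (a point): Middle of the lower edge of the steel lip of the pale translucent visor over the bat, 149 mm over the bench, 47 mm in front of the pivot (just past the bat's tip). Visor 100 mm wide, lip 8 mm thick, open at the front and both sides. The bat is reached from the front under the lip, with the tool leaning back about 35 to 50 degrees, as the panel does.
- toggle (a joint): Angle of the bat, rad: 0 = leaning to the red dot (off, station +y; the start), 0.84 = leaning to the green dot (on, station -y), 0.42 = square to the panel. An over-centre spring drives it to the nearer end: pushed sideways near the tip it resists with up to 3 N until it passes 0.42, then snaps over.
- scanner: Bystander on the bench: dark hand scanner lying on its side, 113 x 102 x 36 mm. Not to be disturbed; origin at the centre of its underside.
- tape_roll_2: Bystander on the bench: black tape roll, 64 mm across, 19 mm high. Not to be disturbed; origin at the centre of its underside.
- driver_1: Bystander on the bench: orange screwdriver, 156 mm long. Not to be disturbed; origin at the centre of its underside.

How it is judged:
By the outcome, as a careful person would: the job done as asked, in the order asked, and still so for the second after the job is handed in, with the robot touching nothing.
It also fails if it takes over 61 s, if anything falls off the work surface, if the arm or the gripper's body presses on something with over 40 N, if the wrist force passes 120 N, or if a joint passes its speed limit or range.

## Working session

There is one attempt and no reset: what is moved stays moved. The work goes in short steps, Python scripts to look and compute and a tool call to move; the robot and the scene stay as the last step left them, time stands still between calls to the robot, and variables do not carry over. Pictures are saved under pics/ and viewed, about 8 in all and at most 12, crops included, and the job is handed in when it is done.

Besides the shell and the picture viewer there is one more tool, called after "Request:" as name([rows], argument=value, ...), one row to a line, values as JSON. carry_out: Moves the arm, as the interface text tells. Its arguments: {"type":"object","properties":{"commands":{"type":"array","items":{"type":"array","items":{"type":"array","items":{"type":"number"}}}},"grip_force":{"type":"number"}},"required":["commands"]}

```bash
ls; mkdir -p pics
python3 - <<'E'
from bench import r, viewer
import cv2,numpy as np
for n in("side","top"):
    cv2.imwrite(f"pics/{n}0.png",viewer.snapshot(n)[:,:,::-1]); c=viewer.calibration(n)
    R=cv2.Rodrigues(np.array(c["rvec"],float))[0]; print(n,np.round(c["camera_matrix"],1).tolist(),"cam pos",-R.T@np.ravel(c["tvec"]),R.round(2).tolist())
print(r.sense())
E
```

```text
pics
side [[377.6, 0.0, 317.1], [0.0, 377.6, 196.9], [0.0, 0.0, 1.0]] cam pos [ 229.63903718 -742.64198592  591.21820759] [[0.92, -0.39, 0.02], [-0.18, -0.47, -0.86], [0.35, 0.79, -0.5]]
top [[388.1, 0.0, 319.0], [0.0, 388.1, 200.1], [0.0, 0.0, 1.0]] cam pos [ 364.97940353  -12.32251991 1045.50558092] [[-0.02, -1.0, 0.0], [-0.98, 0.02, -0.2], [0.2, -0.01, -0.98]]
{'time': 0.1, 'joint_pos': array([ 5.95099353e+01,  7.51276224e+00,  8.53233295e+01,  1.57648464e-03,
        8.72613077e+01, -4.89455269e+00]), 'qd': array([ 0.00060057, -0.05703738, -0.07672707, -0.02501165,  0.02720116,
       -0.01059089]), 'joint_efforts': array([ 1.61017244e-03, -5.70951462e+01, -5.01942229e+01, -1.60116779e-04,
        8.16006301e-03,  1.74202489e-05]), 'tool_pos': array([258.95822538, 540.72571265, 249.32586918]), 'tcp_rot': array([-1.79903090e+02, -9.87913702e-03,  1.54404403e+02]), 'ft_force': array([-0.81551714,  0.36314029, -0.00515763]), 'wrist_torque': array([ 0.01801529, -0.0384955 , -0.01293167]), 'finger_gap': 85.33417862151194}
```

View pics/side0.png

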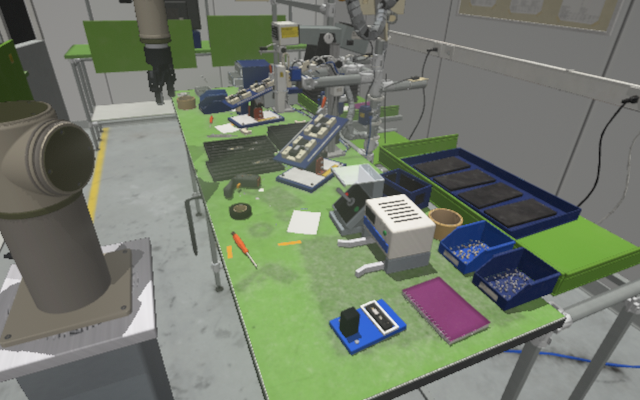

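View pics/top0.png

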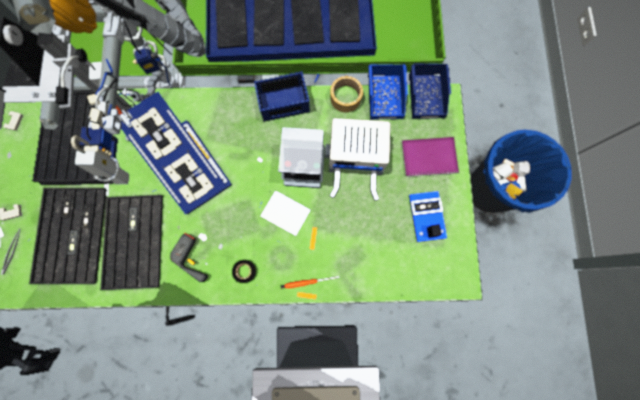

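The side view shows the carrier at about (368,325), the head at (400,230) and the visor at (365,190). In the top view the carrier is at (427,217), the head at (360,142), the flares at (337,190) and (376,190), and the visor at (301,157).

```bash
cat > h.py <<'E'
import cv2,numpy as np
from bench import r,viewer
from scipy.spatial.transform import Rotation as Ro
def cal(n):
    c=viewer.calibration(n);return np.array(c["camera_matrix"],float),np.array(c["rvec"],float).ravel(),np.array(c["tvec"],float).ravel()
def ray(n,uv):
    K,rv,t=cal(n);R=cv2.Rodrigues(rv)[0];p=cv2.undistortPoints(np.array([[uv]],float),K,None).ravel()
    return -R.T@t,R.T@np.array([p[0],p[1],1])
def onz(n,uv,z):
    o,d=ray(n,uv);return o+d*(z-o[2])/d[2]
def proj(n,P):
    K,rv,t=cal(n);return cv2.projectPoints(np.array(P,float).reshape(-1,1,3),rv,t,K,None)[0].reshape(-1,2)
def crop(n,name,x0,y0,x1,y1,s):
    im=viewer.snapshot(n)[y0:y1,x0:x1,::-1];cv2.imwrite(name,cv2.resize(im,None,fx=s,fy=s,interpolation=cv2.INTER_CUBIC));
E
python3 - <<'E'
from h import *
t=viewer.snapshot("top")[:,:,::-1]; s=viewer.snapshot("side")[:,:,::-1]
A=cv2.resize(t[110:250,270:460],None,fx=4,fy=4,interpolation=cv2.INTER_CUBIC)
cv2.imwrite("pics/top1.png",A)
B=cv2.resize(s[155:355,270:450],None,fx=3,fy=3,interpolation=cv2.INTER_CUBIC)
cv2.imwrite("pics/side1.png",B)
hsv=cv2.cvtColor(t,cv2.COLOR_BGR2HSV)
m=cv2.inRange(hsv,(100,120,60),(125,255,255));m[:180]=0;m[:,460:]=0;m[:,390:400]*=1;m[:,:400]=0
m=cv2.morphologyEx(m,cv2.MORPH_CLOSE,np.ones((15,15)))
c=max(cv2.findContours(m,0,2)[0],key=cv2.contourArea);rc=cv2.minAreaRect(c);print(rc)
for p in cv2.boxPoints(rc):print(p,onz("top",p,12).round(1))
E
```

```text
((427.5138854980469, 215.9976043701172), (48.94318389892578, 30.075557708740234), 80.27242279052734)
[408.5575 194.4187] [ 591.8 -262.9   12. ]
[438.20062 189.337  ] [ 604.5 -345.    12. ]
[446.47028 237.5765 ] [ 472.  -356.3   12. ]
[416.82715 242.6582 ] [ 460.  -276.2   12. ]
```

View pics/top1.png

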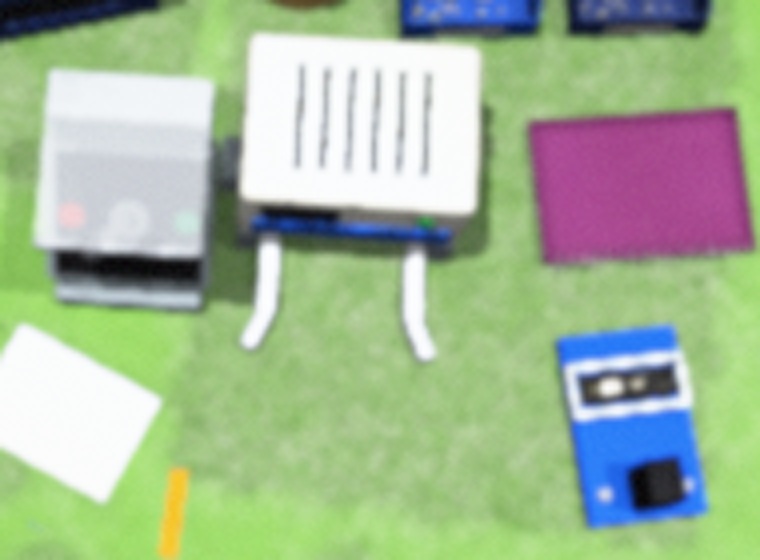

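View pics/side1.png

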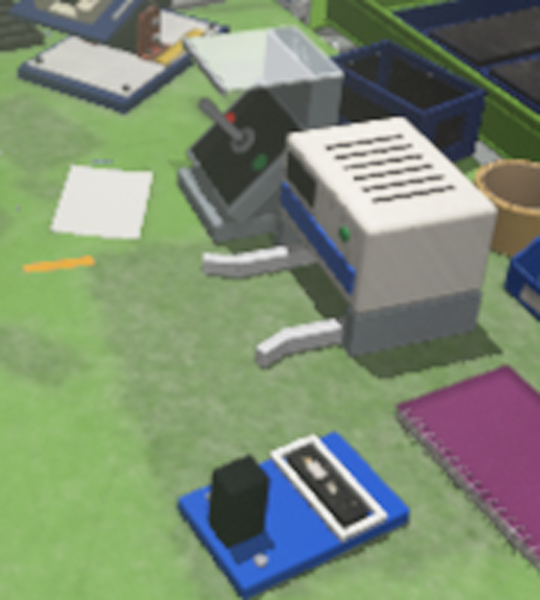

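Top crop: the head's top corners are at crop (250,35), (482,45), (472,214) and (240,205), the flare tips at (250,347) and (428,357), and the red and green dots at (70,215) and (185,222). Side crop: the bat tip is at (207,104), the pivot at (240,140), the grip's top at (238,468).

Run:
```python
from h import *
T=lambda u,v:((u-1.5)/4+270,(v-1.5)/4+110)
S=lambda u,v:((u-1)/3+270,(v-1)/3+155)
H=np.array([onz("top",T(*p),120) for p in [(250,35),(482,45),(472,214),(240,205)]])
print("head",H.round(1).tolist()); 
for p in [(0,1),(1,2),(2,3),(3,0)]: print(np.linalg.norm(H[p[0]]-H[p[1]]).round(1), np.degrees(np.arctan2(*(H[p[1]]-H[p[0]])[[1,0]])).round(1))
for p in [(245,347),(430,358)]: print("flare tip",onz("top",T(*p),16).round(1))
for p in [(262,240),(405,248),(279,240),(425,248)]: print("rail",onz("top",T(*p),16).round(1))
e=H.mean(0); v=(H[0]-H[1])+(H[3]-H[2]); yaw1=np.arctan2(-v[0],v[1]); u=(H[0]-H[3])+(H[1]-H[2]);yaw2=np.arctan2(u[1],u[0]); print("yaws",np.degrees([yaw1,yaw2]))
yaw=(yaw1*148+yaw2*115)/263
c,s=np.cos(yaw),np.sin(yaw);R=np.array([[c,-s,0],[s,c,0],[0,0,1]])
# head centre at station x=-75+57.5
stop=e-R@np.array([-17.5,0,120]); print("stop",stop,"yaw",np.degrees(yaw))
W=lambda x,y,z:stop+R@np.array([x,y,z],float)
piv=W(-75,145,70);print("pivot",piv)
def tri(a,b):
    o1,d1=ray("top",a);o2,d2=ray("side",b);d1/=np.linalg.norm(d1);d2/=np.linalg.norm(d2)
    k=np.linalg.lstsq(np.c_[d1,-d2],o2-o1,rcond=None)[0];p,q=o1+k[0]*d1,o2+k[1]*d2;return (p+q)/2,np.linalg.norm(p-q)
print("reddot",tri(T(70,215),S(231,118)),W(-75,183,70));print("green",tri(T(186,222),S(260,160)),W(-75,107,70))
for nm,a in dict(piv=(-75,145,70),red=(-75,183,70),mouthL=(-144,54,16),mouthR=(-144,-54,16),headFL=(-75,74,120),headlow=(-75,-74,40)).items():
    pt=proj("top",[W(*a)])[0];ps=proj("side",[W(*a)])[0]
    print(nm,"topcrop",((pt-[270,110])*4+1.5).round(),"sidecrop",((ps-[270,155])*3+1).round())
print("bat tip expected", ((proj("side",[W(-75-39*np.cos(.42),145+55*np.sin(.42),70+39*np.cos(.42))])[0]-[270,155])*3+1))
P=(487,-314.3,62);print("grip top", ((proj("side",[P])[0]-[270,155])*3+1),((proj("top",[P])[0]-[270,110])*4+1.5))
```

```text
head [[770.1, -55.1, 120.0], [760.6, -202.6, 120.0], [648.7, -190.0, 120.0], [657.3, -45.9, 120.0]]
147.7 -93.7
112.6 173.6
144.3 86.6
113.2 -4.7
flare tip [589.5 -50.6  16. ]
flare tip [ 579.5 -175.8   16. ]
rail [664.7 -64.2  16. ]
rail [ 657.1 -162.5   16. ]
rail [664.5 -75.9  16. ]
rail [ 656.9 -176.2   16. ]
yaws [-3.54934837 -5.53025131]
stop [ 726.62994455 -124.74465486    0.        ] yaw -4.415522657618997
pivot [663.01597625  25.59916124  70.        ]
reddot (array([670.69989747,  62.51028338,  72.4797734 ]), np.float64(6.396714693224019)) [665.94156389  63.48637461  70.        ]
green (array([662.87020817, -12.65185365,  72.37272008]), np.float64(2.999241645200221)) [660.09038861 -12.28805214  70.        ]
piv topcrop [128. 222.] sidecrop [238. 142.]
red topcrop [ 70. 218.] sidecrop [222. 121.]
mouthL topcrop [259. 350.] sidecrop [200. 262.]
mouthR topcrop [418. 359.] sidecrop [251. 344.]
headFL topcrop [239. 205.] sidecrop [276. 132.]
headlow topcrop [456. 253.] sidecrop [348. 318.]
bat tip expected [194.34767662 100.75214403]
grip top [235.11955174 471.21884339] [665.00036633 480.99227828]
```

```bash
cat >> h.py <<'E'
from scipy.spatial.transform import Slerp
def E(rpy):return Ro.from_euler("xyz",rpy,degrees=True)
def plan(wps,gap,cmd=None):
    """wps: list of (pos,rpy,nrows). prints calls of up to 5 rows from measured (or cmd) pose"""
    s=r.sense();p=np.array(s["tool_pos"]);R=E(s["tcp_rot"])
    if cmd:p,R=np.array(cmd[0],float),E(cmd[1])
    P=[];Q=[]
    a,b=p,R
    for tp,tr,n in wps:
        tp=np.array(tp,float);tr=E(tr);sl=Slerp([0,1],Ro.concatenate([b,tr]))
        for i in range(1,n+1):P.append(a+(tp-a)*i/n);Q.append(sl(i/n))
        a,b=tp,tr
    for k in range(0,len(P),5):
        rows=[[gap]+(R.inv().apply(x-p)).round(1).tolist()+((R.inv()*q).as_rotvec(degrees=True)).round(1).tolist() for x,q in zip(P[k:k+5],Q[k:k+5])]
        print(rows);j=min(k+4,len(P)-1);p,R=P[j],Q[j]
def st():
    s=r.sense();print(round(s["time"],2),s["tool_pos"].round(1),s["tcp_rot"].round(1),"F",s["ft_force"].round(1),"gap",round(s["finger_gap"],1),"q",s["joint_pos"].round(0))
E
python3 - <<'E'
from h import *
rp=[180,-40,5.3];g=np.array([487,-314.3,45]);z=E(rp).apply([0,0,1]);print(z)
plan([((380,100,250),[180,0,80],9),(g-100*z+[0,0,40],rp,10)],85)
E
```

```text
[ 0.6400395   0.05937467 -0.76604444]
[[85, -33.3, -38.4, -0.0, -0.0, 0.0, 8.3], [85, -66.6, -76.7, -0.0, -0.0, 0.0, 16.5], [85, -99.8, -115.1, -0.0, -0.0, 0.0, 24.8], [85, -133.1, -153.5, -0.0, -0.0, 0.0, 33.1], [85, -166.4, -191.8, -0.0, -0.0, 0.0, 41.3]]
[[85, -50.3, -6.8, -0.0, -0.0, 0.0, 8.3], [85, -100.7, -13.7, -0.1, -0.0, 0.0, 16.5], [85, -151.0, -20.5, -0.1, -0.0, 0.0, 24.8], [85, -201.3, -27.3, -0.1, -0.0, 0.0, 33.1], [85, -241.7, -39.8, 8.7, -3.6, 2.6, 40.2]]
[[85, -39.4, 16.2, 7.1, -2.6, 3.4, 7.1], [85, -78.8, 32.3, 14.2, -5.2, 6.8, 14.3], [85, -118.1, 48.5, 21.3, -7.8, 10.2, 21.4], [85, -157.5, 64.7, 28.3, -10.4, 13.6, 28.6], [85, -196.9, 80.8, 35.4, -13.0, 17.0, 35.7]]
[[85, -24.1, 35.6, 3.4, -2.6, 3.4, 7.1], [85, -48.2, 71.3, 6.7, -5.2, 6.8, 14.3], [85, -72.3, 106.9, 10.1, -7.8, 10.2, 21.4], [85, -96.4, 142.6, 13.4, -10.4, 13.6, 28.6]]
```

Request:
carry_out([
  [[85,-33.3,-38.4,0,0,0,8.3],[85,-66.6,-76.7,0,0,0,16.5],[85,-99.8,-115,0,0,0,24.8],[85,-133,-153.5,0,0,0,33],[85,-166.4,-191.8,0,0,0,41.3]],
])

```text
time: 0.82
tool_pos: [326.5, 294.7, 250.2]
tcp_rot: [180.0, 0.0, 112.8]
ft_force: [0.9, 0.3, 0.6]
finger_gap: 85.0
```

Request:
carry_out([
  [[85,-50.3,-6.8,0,0,0,8.3],[85,-100.7,-13.7,0,0,0,16.5],[85,-151,-20.5,0,0,0,24.8],[85,-201.3,-27.3,0,0,0,33],[85,-241.7,-39.8,8.7,-3.6,2.6,40.2]],
])

```text
time: 1.45
tool_pos: [385.6, 56.8, 242.1]
tcp_rot: [177.5, -3.7, 72.7]
ft_force: [0.6, -0.0, -0.0]
finger_gap: 84.8
```

Request:
carry_out([
  [[85,-39.4,16.2,7,-2.6,3.4,7.1],[85,-78.8,32.3,14,-5.2,6.8,14.3],[85,-118,48.5,21,-7.8,10.2,21.4],[85,-157.5,64.7,28,-10.4,13.6,28.6],[85,-196.9,80.8,35.4,-13,17,35.7]],
])

```text
time: 2.08
tool_pos: [406.2, -153.5, 197.5]
tcp_rot: [172.7, -24.3, 37.8]
ft_force: [1.0, 0.2, -1.1]
finger_gap: 84.9
```

Request:
carry_out([
  [[85,-24,35.6,3.4,-2.6,3.4,7.1],[85,-48.2,71.3,6.7,-5.2,6.8,14.3],[85,-72.3,107,10,-7.8,10.2,21.4],[85,-96.4,142.6,13.4,-10.4,13.6,28.6],[85,-96.4,142.6,13.4,-10.4,13.6,28.6]],
])

```text
time: 2.7
tool_pos: [422.5, -321.2, 160.3]
tcp_rot: [-179.8, -40.0, 4.9]
ft_force: [0.2, 0.7, -0.0]
finger_gap: 84.8
```

Run:
```python
from h import *
rp=[180,-40,5.3];g=np.array([487,-314.3,45]);z=E(rp).apply([0,0,1])
st();plan([(g-80*z,rp,3),(g,rp,5)],85)
```

```text
2.7 [ 422.5 -321.2  160.3] [-179.8  -40.     4.9] F [ 0.2  0.7 -0. ] gap 84.8 q [-67. -17. 127.  43.  64.   0.]
[[85, -8.1, -0.3, 16.7, 0.0, 0.0, -0.1], [85, -16.3, -0.5, 33.4, 0.0, 0.0, -0.2], [85, -24.4, -0.8, 50.1, 0.0, 0.0, -0.3], [85, -24.4, -0.8, 66.1, 0.0, 0.0, -0.3], [85, -24.4, -0.8, 82.1, 0.0, 0.0, -0.3]]
[[85, 0.0, 0.0, 16.0, 0.0, 0.0, 0.0], [85, -0.0, -0.0, 32.0, 0.0, 0.0, 0.0], [85, -0.0, -0.0, 48.0, 0.0, 0.0, 0.0]]
```

Request:
carry_out([
  [[85,-8,-0.3,16.7,0,0,0],[85,-16.3,-0.5,33.4,0,0,0],[85,-24.4,-0.8,50,0,0,0],[85,-24.4,-0.8,66,0,0,0],[85,-24.4,-0.8,82,0,0,0]],
])

```text
time: 3.32
tool_pos: [458.0, -315.0, 83.6]
tcp_rot: [179.9, -40.0, 5.5]
ft_force: [-0.3, -0.4, 0.3]
finger_gap: 84.9
```

Request:
carry_out([
  [[85,0,0,16,0,0,0],[85,0,0,32,0,0,0],[85,0,0,48,0,0,0],[85,0,0,48,0,0,0]],
])

```text
time: 3.82
tool_pos: [488.4, -311.4, 46.3]
tcp_rot: [-179.9, -40.0, 5.5]
ft_force: [-0.6, -0.0, 0.1]
finger_gap: 85.4
```

Run:
```python
from h import *
st()
t=viewer.snapshot("top")[150:270,380:480,::-1];s=viewer.snapshot("side")[240:360,300:420,::-1]
f=lambda i,k:cv2.resize(i,None,fx=k,fy=k,interpolation=cv2.INTER_CUBIC)
cv2.imwrite("pics/g.png",np.hstack([f(t,3.5),f(s,3.5)]))
```

```text
3.83 [ 488.4 -311.4   46.3] [-179.9  -40.     5.5] F [-0.6 -0.   0.1] gap 85.4 q [-58.   2. 124.  52.  47.  -8.]
```

View pics/g.png

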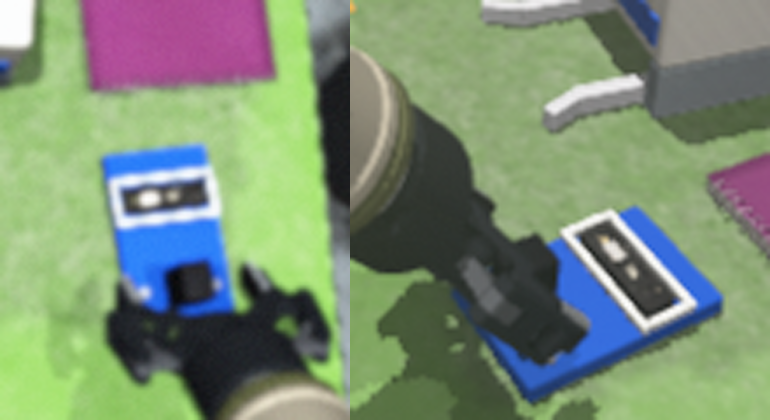

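The fingers straddle the block evenly, with tips at (128,285) and (255,280) and the block at (190,283). The module is seated. Closing.

Request:
carry_out([
  [[15,0,0,1,0,0,0],[15,0,0,1,0,0,0],[15,0,0,1,0,0,0],[15,0,0,1,0,0,0],[15,0,0,1,0,0,0]],
], grip_force=45)

```text
time: 4.55
tool_pos: [488.9, -313.4, 46.4]
tcp_rot: [179.9, -40.0, 5.4]
ft_force: [-4.2, -1.6, 4.3]
finger_gap: 23.2
```

Request:
carry_out([
  [[15,0,0,0,0,0,0],[15,0,0,0,0,0,0]],
])

```text
time: 4.8
tool_pos: [488.9, -313.4, 46.4]
tcp_rot: [179.9, -40.0, 5.4]
ft_force: [-3.6, -1.4, 5.9]
finger_gap: 23.5
```

```bash
cat >> h.py <<'E'
def carrier():
    t=viewer.snapshot("top")[:,:,::-1];hsv=cv2.cvtColor(t,cv2.COLOR_BGR2HSV)
    m=cv2.inRange(hsv,(100,120,60),(125,255,255));m[:178]=0;m[:,460:]=0;m[:,:320]=0
    m=cv2.morphologyEx(m,cv2.MORPH_CLOSE,np.ones((9,9)))
    c=max(cv2.findContours(m,0,2)[0],key=cv2.contourArea);rc=cv2.minAreaRect(c)
    B=np.array([onz("top",p,12) for p in cv2.boxPoints(rc)]);B=B[np.argsort(-B[:,0])]
    n=B[:2].mean(0);d=B[0]-B[1];d*=np.sign(d[1]);print("nose mid",n.round(1),"yaw from nose edge",np.degrees(np.arctan2(-d[0],d[1])).round(1),"width",np.linalg.norm(d).round(1),"len",np.linalg.norm(n-B[2:].mean(0)).round(1))
E
python3 - <<'E'
from h import *
st();carrier()
E
```

```text
4.8 [ 488.9 -313.4   46.4] [179.9 -40.    5.4] F [-3.6 -1.4  5.9] gap 23.5 q [-58.   2. 124.  52.  47.  -8.]
nose mid [ 540.1 -308.    12. ] yaw from nose edge 7.7 width 81.5 len 71.9
```

```bash
cat > k.py <<'E'
from h import *
from scipy.optimize import least_squares
s=r.sense()
D=[([59.507,7.471,85.268],[259.229,541.115,250.292],[180,0,154.4]),([-67,-17,127],[422.5,-321.2,160.3],[-179.8,-40,4.9]),([-58,2,124],[488.4,-311.4,46.3],[-179.9,-40,5.5]),(s["joint_pos"][:3],s["tool_pos"],s["tcp_rot"])]
def res(v):
    a,d1,L2,L3,Lt=v;o=[]
    for q,p,rp in D:
        w=np.array(p)-Lt*E(rp).apply([0,0,1]);q1,b,c=np.radians([q[0],q[1],q[1]+q[2]])
        ra=a+L2*np.sin(b)+L3*np.sin(c);o+=[w[0]-ra*np.cos(q1),w[1]-ra*np.sin(q1),w[2]-d1-L2*np.cos(b)-L3*np.cos(c)]
    return o
f=least_squares(res,[0,300,400,400,250]);a,d1,L2,L3,Lt=f.x
def ik(p,rp):
    w=np.array(p,float)-Lt*E(rp).apply([0,0,1]);ra=np.hypot(*w[:2])-a;h=w[2]-d1;c3=(ra*ra+h*h-L2**2-L3**2)/(2*L2*L3)
    return "j1 %.0f j3 %.0f"%(np.degrees(np.arctan2(w[1],w[0])),np.degrees(np.arccos(c3)) if abs(c3)<1 else 999)
E
python3 - <<'E'
from k import *
print(f.x.round(1),np.array(f.fun).round(1));st()
for t in(30,35,40,45):
  print(t,[ik(p,[180,-t,y]) for p,y in(((437,-103,45),-4.2),((457,-105,45),-4.2),((470,-106,45),-4.2),((617,-116,45),-4.2),((470,-200,45),2))])
E
```

```text
[-77.7 320.6 395.7 597.4 426. ] [-30.3  49.5  -8.1   6.   -7.3  -8.1  -6.4  17.3   7.7  -5.3  18.2   8.5]
4.85 [ 488.9 -313.4   46.4] [179.9 -40.    5.4] F [-3.8 -1.4  4.9] gap 23.2 q [-58.   2. 124.  52.  47.  -8.]
30 ['j1 -21 j3 149', 'j1 -20 j3 146', 'j1 -19 j3 144', 'j1 -14 j3 123', 'j1 -39 j3 136']
35 ['j1 -24 j3 154', 'j1 -22 j3 151', 'j1 -21 j3 149', 'j1 -15 j3 128', 'j1 -43 j3 140']
40 ['j1 -27 j3 159', 'j1 -25 j3 156', 'j1 -24 j3 154', 'j1 -16 j3 133', 'j1 -47 j3 143']
45 ['j1 -31 j3 165', 'j1 -28 j3 161', 'j1 -26 j3 159', 'j1 -17 j3 137', 'j1 -51 j3 146']
```

```bash
cat > k.py <<'E'
from h import *
from scipy.optimize import least_squares
s=r.sense()
D=[([59.507,7.471,85.268],[259.229,541.115,250.292],[180,0,154.4]),([-67,-17,127],[422.5,-321.2,160.3],[-179.8,-40,4.9]),([-58,2,124],[488.4,-311.4,46.3],[-179.9,-40,5.5]),(s["joint_pos"][:3],s["tool_pos"],s["tcp_rot"])]
def res(v):
    a,d1,L2,L3,Lt,b_=v;o=[]
    for q,p,rp in D:
        w=np.array(p)-Lt*E(rp).apply([0,0,1]);q1,b,c=np.radians([q[0],q[1],q[1]+q[2]])
        ra=a+L2*np.sin(b)+L3*np.sin(c);o+=[w[0]-ra*np.cos(q1)+b_*np.sin(q1),w[1]-ra*np.sin(q1)-b_*np.cos(q1),w[2]-d1-L2*np.cos(b)-L3*np.cos(c)]
    return o+[.2*a]
f=least_squares(res,[0,300,400,400,250,50]);a,d1,L2,L3,Lt,b_=f.x
def ik(p,rp):
    w=np.array(p,float)-Lt*E(rp).apply([0,0,1]);ra=np.sqrt(w[0]**2+w[1]**2-b_**2)-a;h=w[2]-d1;c3=(ra*ra+h*h-L2**2-L3**2)/(2*L2*L3)
    return "%.0f"%(np.degrees(np.arccos(c3)) if abs(c3)<1 else 999)
E
python3 - <<'E'
from k import *
print(f.x.round(1),np.array(f.fun).round(1))
for t in(0,20,25,30,35,40,45):
  print(t,[ik(p,[180,-t,y]) for p,y in(((437,-103,45),-4.2),((457,-105,45),-4.2),((470,-106,45),-4.2),((617,-116,45),-4.2),((470,-200,45),2))])
E
```

```text
[-12.2 244.3 371.  544.3 329.2  58.4] [15.4 12.  -6.7  5.4 -3.5 -0.5 -5.4 10.8  3.3 -4.3 11.4  4.  -2.4]
0 ['121', '118', '116', '92', '111']
20 ['138', '136', '134', '111', '127']
25 ['143', '140', '138', '116', '131']
30 ['147', '144', '142', '120', '135']
35 ['152', '149', '147', '124', '138']
40 ['156', '153', '151', '128', '142']
45 ['161', '157', '155', '132', '144']
```

Run:
```python
from h import *
rp=[180,-8,5.4];p=(488.5,-313.4,46)
plan([(p,rp,4)],60)
# slide: from p to pre-lane
stop=np.array([726.6,-124.7,0]);y=np.radians(-4.2);X=np.array([np.cos(y),np.sin(y),0]);Y=np.array([-X[1],X[0],0])
W=lambda x,yy,z=46:(stop+x*X+yy*Y+[0,0,z])
print(W(-275,0),W(-110,0))
plan([((445,-308,46),rp,3),((448,-210,46),[180,-8,0],5),(W(-275,0),[180,-8,-4.2],6)],15,(p,rp))
```

```text
[[60, -0.2, -0.0, 0.0, 0.0, -8.0, -0.0], [60, -0.3, -0.0, 0.0, 0.0, -16.0, -0.0], [60, -0.5, -0.0, 0.0, 0.1, -24.0, -0.0], [60, -0.6, -0.0, 0.0, 0.1, -32.0, -0.0]]
[ 452.33851876 -104.55949579   46.        ] [ 616.89540751 -116.64379832   46.        ]
[[15, -14.1, -3.2, -2.0, 0.0, 0.0, 0.0], [15, -28.3, -6.3, -4.0, 0.0, 0.0, 0.0], [15, -42.4, -9.5, -6.0, 0.0, 0.0, 0.0], [15, -40.0, -28.9, -5.6, -0.2, -0.0, 1.1], [15, -37.5, -48.4, -5.3, -0.3, -0.0, 2.1]]
[[15, 1.7, -19.5, 0.2, -0.2, -0.0, 1.1], [15, 3.4, -39.1, 0.5, -0.3, -0.0, 2.1], [15, 5.1, -58.6, 0.7, -0.5, -0.0, 3.2], [15, 6.8, -76.1, 1.0, -0.5, -0.0, 3.9], [15, 8.5, -93.6, 1.2, -0.6, 0.0, 4.6]]
[[15, 0.3, -17.6, 0.0, -0.1, -0.0, 0.7], [15, 0.6, -35.2, 0.1, -0.2, -0.0, 1.4], [15, 0.9, -52.8, 0.1, -0.3, 0.0, 2.1], [15, 1.2, -70.3, 0.2, -0.4, -0.0, 2.8]]
```

Request:
carry_out([
  [[60,0,0,0,0,0,0],[60,0,0,0,0,-8,0],[60,0,0,0,0,-16,0],[60,0,0,0,0,-24,0],[60,0,0,0,0,-32,0]],
])

```text
time: 5.48
tool_pos: [488.7, -313.0, 46.3]
tcp_rot: [179.9, -7.7, 5.3]
ft_force: [0.9, 0.2, 0.0]
finger_gap: 60.0
```

Request:
carry_out([
  [[15,0,0,0,0,0,0],[15,0,0,0,0,0,0],[15,0,0,0,0,0,0],[15,0,0,0,0,0,0],[15,0,0,0,0,0,0]],
], grip_force=45)

```text
time: 6.1
tool_pos: [488.0, -312.9, 45.5]
tcp_rot: [-180.0, -8.0, 5.3]
ft_force: [0.2, 0.4, -2.0]
finger_gap: 23.6
```

Gripped at 23.6 mm. Now I slide it round to in front of the mouth.

Request:
carry_out([
  [[15,-14,-3.2,-2,0,0,0],[15,-28.3,-6.3,-4,0,0,0],[15,-42.4,-9.5,-6,0,0,0],[15,-40,-28.9,-5.6,-0.2,0,1.1],[15,-37.5,-48.4,-5.3,-0.3,0,2.1]],
])

```text
time: 6.72
tool_pos: [445.5, -268.0, 46.0]
tcp_rot: [180.0, -8.0, 3.1]
ft_force: [0.1, -0.4, -1.9]
finger_gap: 23.2
```

Request:
carry_out([
  [[15,1.7,-19.5,0.2,-0.2,0,1.1],[15,3.4,-39.1,0.5,-0.3,0,2.1],[15,5.1,-58.6,0.7,-0.5,0,3.2],[15,6.8,-76.1,1,-0.5,0,3.9],[15,8.5,-93.6,1.2,-0.6,0,4.6]],
])

```text
time: 7.35
tool_pos: [449.1, -173.8, 46.0]
tcp_rot: [-180.0, -8.0, -1.5]
ft_force: [0.3, -0.0, -2.4]
finger_gap: 23.6
```

Request:
carry_out([
  [[15,0.3,-17.6,0,0,0,0.7],[15,0.6,-35.2,0,-0.2,0,1.4],[15,0.9,-52.8,0,-0.3,0,2.1],[15,1.2,-70.3,0.2,-0.4,0,2.8],[15,1.2,-70.3,0.2,-0.4,0,2.8]],
])

```text
time: 7.98
tool_pos: [452.1, -103.3, 45.8]
tcp_rot: [-180.0, -8.0, -4.2]
ft_force: [-0.3, 0.1, -2.4]
finger_gap: 23.5
```

Run:
```python
from h import *
st()
t=viewer.snapshot("top")[110:250,310:430,::-1];s=viewer.snapshot("side")[190:330,270:410,::-1]
f=lambda i,k:cv2.resize(i,None,fx=k,fy=k,interpolation=cv2.INTER_CUBIC)
cv2.imwrite("pics/h.png",np.hstack([f(t,3),f(s,3)]));cv2.imwrite("pics/top_full.png",viewer.snapshot("top")[:,:,::-1])
```

```text
7.97 [ 452.1 -103.3   45.8] [-180.    -8.    -4.2] F [-0.3  0.1 -2.4] gap 23.5 q [-21.  -9. 125.   3.  57.  72.]
```

View pics/h.png

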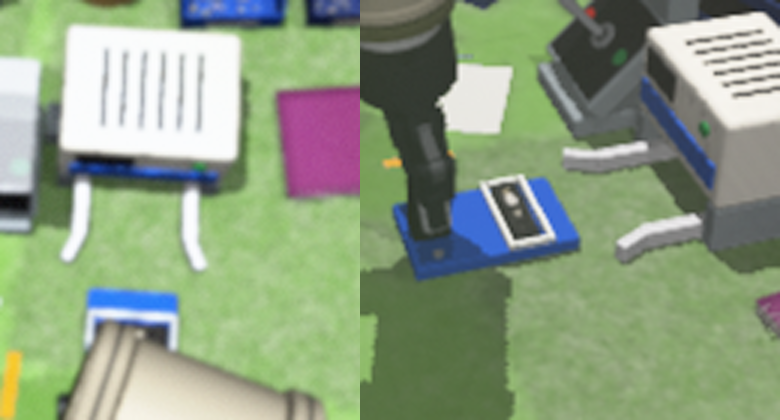

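Carrier nose corners are at crop (89,291) and (177,296), the rail inner edges at about (87,215) and (186,218). The lane is nearly aligned, perhaps 1–2 mm to the right of the carrier.

Run:
```python
from h import *
im=cv2.imread("pics/top_full.png");g=cv2.cvtColor(im,cv2.COLOR_BGR2HSV)
# rail pixels: low saturation, bright; per row spans
for v in (172,174,176,178,180,182,184,186,188,190,192,194,196):
    row=g[v,325:390];m=(row[:,1]<70)&(row[:,2]>140);x=np.where(m)[0]+325
    if len(x)<2: print(v,x);continue
    k=np.argmax(np.diff(x));a,b=x[k]+.5,x[k+1]-.5
    A,B=onz("top",(a,v),16),onz("top",(b,v),16);print(v,a,b,A[:2].round(1),B[:2].round(1),"gap",(A-B)[1].round(1),"mid",((A+B)/2)[:2].round(1))
for v in (208,210,212):
    row=g[v,320:400];m=(row[:,0]>100)&(row[:,0]<125)&(row[:,1]>120);x=np.where(m)[0]+320
    A,B=onz("top",(x[0]-.5,v),12),onz("top",(x[-1]+.5,v),12);print("c",v,x[0],x[-1],A[:2].round(1),B[:2].round(1),((A+B)/2).round(1))
```

```text
172 340.5 372.5 [657.6 -78.8] [ 656.  -166.9] gap 88.1 mid [ 656.8 -122.9]
174 351.5 366.5 [ 651.3 -108.9] [ 650.6 -150.1] gap 41.2 mid [ 651.  -129.5]
176 340.5 369.5 [646.2 -78.5] [ 644.7 -158.1] gap 79.6 mid [ 645.5 -118.3]
178 340.5 369.5 [640.6 -78.3] [ 639.1 -157.9] gap 79.5 mid [ 639.8 -118.1]
180 340.5 369.5 [634.9 -78.1] [ 633.4 -157.6] gap 79.5 mid [ 634.1 -117.9]
182 340.5 369.5 [629.2 -78. ] [ 627.7 -157.3] gap 79.4 mid [ 628.5 -117.7]
184 339.5 369.5 [623.7 -75.1] [ 622.1 -157.1] gap 82.0 mid [ 622.9 -116.1]
186 339.5 361.5 [618.  -74.9] [ 616.9 -135. ] gap 60.1 mid [ 617.5 -104.9]
188 339.5 357.5 [612.4 -74.7] [ 611.5 -123.8] gap 49.1 mid [612.  -99.3]
190 338.5 356.5 [606.9 -71.8] [ 605.9 -120.9] gap 49.0 mid [606.4 -96.4]
192 344.5 369.5 [601. -88.] [ 599.7 -156.1] gap 68.1 mid [ 600.3 -122. ]
194 335.5 370.5 [595.9 -63.3] [ 594.1 -158.5] gap 95.2 mid [ 595.  -110.9]
196 335.5 371.5 [590.3 -63.2] [ 588.4 -161. ] gap 97.8 mid [ 589.4 -112.1]
c 208 340 368 [557.7 -73.3] [ 556.2 -151.9] [ 556.9 -112.6   12. ]
c 210 340 369 [552.2 -73.1] [ 550.6 -154.3] [ 551.4 -113.7   12. ]
c 212 345 368 [546.4 -86.5] [ 545.2 -151.4] [ 545.8 -118.9   12. ]
```

```bash
cat >> h.py <<'E'
stop=np.array([726.6,-124.7,0]);_y=np.radians(-4.2);X=np.array([np.cos(_y),np.sin(_y),0]);Y=np.array([-X[1],X[0],0])
def W(x,y,z):return stop+x*X+y*Y+np.array([0,0,z])
E
python3 - <<'E'
from h import *
plan([(W(-150,0,45.8),[180,-8,-4.2],10)],15)
E
```

```text
[[15, 12.3, -0.0, 1.8, -0.0, -0.0, -0.0], [15, 24.7, -0.0, 3.5, -0.0, -0.0, -0.0], [15, 37.0, -0.0, 5.3, -0.0, -0.0, -0.0], [15, 49.4, -0.1, 7.1, -0.0, -0.0, -0.0], [15, 61.7, -0.1, 8.9, -0.0, -0.0, -0.0]]
[[15, 12.3, -0.0, 1.8, -0.0, -0.0, -0.0], [15, 24.7, -0.0, 3.5, -0.0, -0.0, -0.0], [15, 37.0, -0.0, 5.3, -0.0, -0.0, -0.0], [15, 49.4, -0.0, 7.1, -0.0, -0.0, -0.0], [15, 61.7, -0.0, 8.9, -0.0, -0.0, -0.0]]
```

Request:
carry_out([
  [[15,12.3,0,1.8,0,0,0],[15,24.7,0,3.5,0,0,0],[15,37,0,5.3,0,0,0],[15,49.4,0,7,0,0,0],[15,61.7,0,8.8,0,0,0]],
])

```text
time: 8.75
tool_pos: [516.0, -108.8, 45.8]
tcp_rot: [-180.0, -8.0, -4.2]
ft_force: [-0.3, 1.0, -2.3]
finger_gap: 23.4
```

Request:
carry_out([
  [[15,12.3,0,1.8,0,0,0],[15,24.7,0,3.5,0,0,0],[15,37,0,5.3,0,0,0],[15,49.4,0,7,0,0,0],[15,49.4,0,7,0,0,0]],
])

```text
time: 9.38
tool_pos: [565.8, -112.6, 46.1]
tcp_rot: [-180.0, -8.0, -4.2]
ft_force: [-0.3, 1.0, -1.5]
finger_gap: 23.6
```

Request:
carry_out([
  [[60,0,0,0,0,0,0],[60,0,0,0,0,8,0],[60,0,0,0,0,16,0],[60,0,0,0,0,24,0],[60,0,0,0,0,31,0]],
])

```text
time: 10.0
tool_pos: [564.4, -112.7, 46.5]
tcp_rot: [179.9, -39.2, -4.2]
ft_force: [0.7, 2.0, 0.2]
finger_gap: 60.0
```

Request:
carry_out([
  [[15,0,0,0,0,0,0],[15,0,0,0,0,0,0],[15,0,0,0,0,0,0],[15,0,0,0,0,0,0],[15,0,0,0,0,0,0]],
], grip_force=45)

```text
time: 10.62
tool_pos: [566.1, -112.6, 47.1]
tcp_rot: [-180.0, -39.0, -4.2]
ft_force: [1.7, 0.1, 3.4]
finger_gap: 23.3
```

Run:
```python
from h import *
st()
s=r.sense();p=s["tool_pos"];plan([(p+44*X,s["tcp_rot"],5),(p+58*X,s["tcp_rot"],5)],15)
```

```text
10.62 [ 566.1 -112.6   47.1] [-180.   -39.    -4.2] F [1.7 0.1 3.4] gap 23.3 q [-24.  -9. 134.  35.  21.  42.]
[[15, 6.8, -0.0, 5.5, 0.0, 0.0, 0.0], [15, 13.7, -0.0, 11.1, 0.0, 0.0, 0.0], [15, 20.5, -0.0, 16.6, 0.0, 0.0, 0.0], [15, 27.4, -0.0, 22.1, 0.0, 0.0, 0.0], [15, 34.2, -0.0, 27.7, 0.0, 0.0, 0.0]]
[[15, 2.2, -0.0, 1.8, 0.0, 0.0, 0.0], [15, 4.4, -0.0, 3.5, 0.0, 0.0, 0.0], [15, 6.5, -0.0, 5.3, 0.0, 0.0, 0.0], [15, 8.7, -0.0, 7.0, 0.0, 0.0, 0.0], [15, 10.9, -0.0, 8.8, 0.0, 0.0, 0.0]]
```

Request:
carry_out([
  [[15,6.8,0,5.5,0,0,0],[15,13.7,0,11.1,0,0,0],[15,20.5,0,16.6,0,0,0],[15,27.4,0,22.1,0,0,0],[15,34.2,0,27.7,0,0,0]],
])

```text
time: 11.25
tool_pos: [610.1, -116.0, 47.0]
tcp_rot: [-180.0, -39.0, -4.2]
ft_force: [-6.3, 0.3, 10.0]
finger_gap: 23.3
```

Request:
carry_out([
  [[15,1.2,0,1,0,0,0],[15,2.4,0,2,0,0,0]],
])

```text
time: 11.5
tool_pos: [612.9, -116.2, 47.0]
tcp_rot: [-180.0, -39.0, -4.2]
ft_force: [-5.6, 1.2, 10.9]
finger_gap: 23.2
```

Request:
carry_out([
  [[15,1.2,0,1,0,0,0],[15,2.4,0,2,0,0,0]],
])

```text
time: 11.75
tool_pos: [616.0, -116.4, 47.1]
tcp_rot: [-180.0, -39.0, -4.2]
ft_force: [-5.8, 0.8, 10.0]
finger_gap: 23.3
```

Request:
carry_out([
  [[15,0.8,0,0.6,0,0,0],[15,1.6,0,1.3,0,0,0]],
])

```text
time: 12.0
tool_pos: [618.0, -116.6, 47.0]
tcp_rot: [-180.0, -39.0, -4.2]
ft_force: [-7.2, -0.3, 11.6]
finger_gap: 23.5
```

Request:
carry_out([
  [[15,0.8,0,0.6,0,0,0],[15,1.6,0,1.3,0,0,0]],
])

```text
time: 12.25
tool_pos: [618.9, -116.5, 46.9]
tcp_rot: [-179.9, -38.9, -4.2]
ft_force: [-65.5, 5.3, 58.2]
finger_gap: 23.4
```

Request:
carry_out([
  [[15,-0.8,0,-0.8,0,0,0]],
])

```text
time: 12.38
tool_pos: [618.5, -116.5, 47.0]
tcp_rot: [-180.0, -39.0, -4.3]
ft_force: [1.0, -0.1, 2.3]
finger_gap: 23.6
```

Run:
```python
from h import *
st()
t=viewer.snapshot("top")[110:250,310:430,::-1];s=viewer.snapshot("side")[190:310,300:440,::-1]
f=lambda i,k:cv2.resize(i,(400,int(i.shape[0]*400/i.shape[1])),interpolation=cv2.INTER_CUBIC)
a,b=f(t,3),f(s,3);h=max(a.shape[0],b.shape[0]);p=lambda i:cv2.copyMakeBorder(i,0,h-i.shape[0],0,0,0)
cv2.imwrite("pics/i.png",np.hstack([p(a),p(b)]))
```

```text
12.38 [ 618.5 -116.5   47. ] [-180.   -39.    -4.3] F [ 1.  -0.1  2.3] gap 23.6 q [-21.  -1. 126.  33.  20.  45.]
```

View pics/i.png

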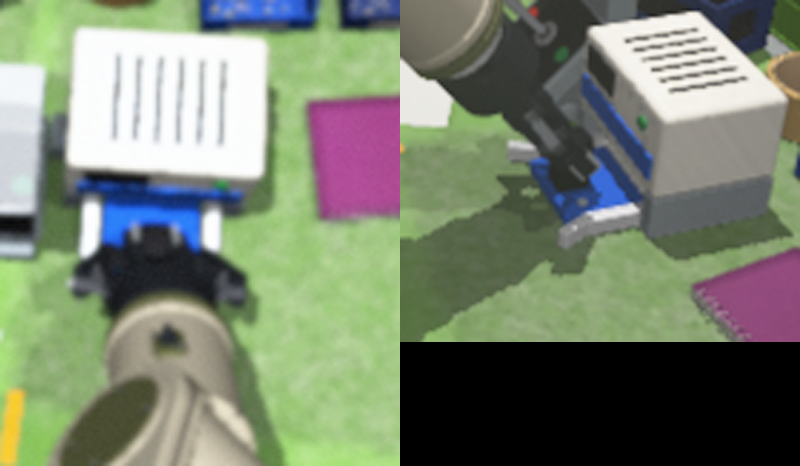

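The carrier is between the rails with its front part under the head, and there is a visible gap between gripper and head face. I'll nudge it gently against the stop and open there, then back off.

Request:
carry_out([
  [[15,0.5,0,0.4,0,0,0]],
])

```text
time: 12.6
tool_pos: [618.8, -116.5, 46.9]
tcp_rot: [-180.0, -39.0, -4.2]
ft_force: [-37.7, 2.6, 35.2]
finger_gap: 23.5
```

Request:
carry_out([
  [[70,0,0,0,0,0,0],[70,0,0,0,0,0,0]],
])

```text
time: 12.85
tool_pos: [618.4, -116.1, 45.4]
tcp_rot: [-179.9, -38.9, -4.3]
ft_force: [0.3, -0.2, -0.3]
finger_gap: 58.9
```

Run:
```python
from h import *
st()
s=r.sense();p=s["tool_pos"];rp=s["tcp_rot"];z=E(rp).apply([0,0,1])
bt=W(-75-39*np.cos(.42),145+55*np.sin(.42),70+39*np.cos(.42));print("bat tip",bt)
q=p-110*z
rp2=[180,-42,-4.2]
z2=E(rp2).apply([0,0,1])
plan([(q,rp,4),(W(-230,200,190),rp2,6)],70)
```

```text
12.85 [ 618.4 -116.1   45.4] [-179.9  -38.9   -4.3] F [ 0.3 -0.2 -0.3] gap 58.9 q [-21.  -0. 126.  33.  20.  45.]
bat tip [628.54861707  50.37810768 105.61046867]
[[70, 0.0, -0.0, -27.5, 0.0, 0.0, 0.0], [70, 0.0, 0.0, -55.0, 0.0, 0.0, 0.0], [70, -0.0, 0.0, -82.5, 0.0, 0.0, 0.0], [70, -0.0, 0.0, -110.0, 0.0, 0.0, 0.0], [70, -0.7, -33.2, -123.1, -0.0, 0.5, -0.0]]
[[70, -0.6, -33.2, -13.1, -0.0, 0.5, -0.0], [70, -1.1, -66.5, -26.2, -0.0, 1.0, -0.0], [70, -1.7, -99.7, -39.3, -0.0, 1.6, -0.0], [70, -2.2, -133.0, -52.4, -0.0, 2.1, -0.0], [70, -2.8, -166.2, -65.6, -0.0, 2.6, -0.0]]
```

Run:
```python
from h import *
s=r.sense();p=s["tool_pos"];rp=s["tcp_rot"];z=E(rp).apply([0,0,1])
q=p-100*z;z2=E([180,-47,-4.2]).apply([0,0,1]);F=W(-118,200,105);print(F,z2)
plan([(q,rp,5),(q+[-20,10,60],[180,-25,-4.2],3),(W(-200,205,200),[180,-25,-4.2],7),(F-90*z2,[180,-47,-4.2],5)],70)
```

```text
[623.56453111  83.40500271 105.        ] [ 0.72938963 -0.05356303 -0.68199836]
[[70, 0.0, -0.0, -20.0, 0.0, 0.0, 0.0], [70, 0.0, 0.0, -40.0, 0.0, 0.0, 0.0], [70, -0.0, 0.0, -60.0, 0.0, 0.0, 0.0], [70, 0.0, 0.0, -80.0, 0.0, 0.0, 0.0], [70, 0.0, 0.0, -100.0, 0.0, 0.0, 0.0]]
[[70, 7.2, -2.9, -19.9, -0.0, -4.6, -0.0], [70, 14.4, -5.7, -39.8, -0.0, -9.2, -0.0], [70, 21.5, -8.6, -59.7, -0.0, -13.9, -0.0], [70, 22.1, -36.6, -62.2, -0.0, -13.9, -0.0], [70, 22.7, -64.5, -64.8, -0.0, -13.9, -0.0]]
[[70, -0.0, -28.0, -2.6, 0.0, 0.0, 0.0], [70, -0.1, -56.0, -5.3, 0.0, 0.0, 0.0], [70, -0.1, -84.0, -7.9, 0.0, 0.0, 0.0], [70, -0.1, -111.9, -10.6, 0.0, 0.0, 0.0], [70, -0.2, -139.9, -13.2, 0.0, 0.0, 0.0]]
[[70, 0.1, 1.0, 7.5, -0.0, 4.4, 0.0], [70, 0.2, 2.0, 14.9, 0.0, 8.8, 0.0], [70, 0.3, 3.0, 22.4, -0.0, 13.2, 0.0], [70, 0.4, 4.0, 29.8, 0.0, 17.6, 0.0], [70, 0.5, 5.0, 37.3, 0.0, 22.0, 0.0]]
```

Request:
carry_out([
  [[70,0,0,-20,0,0,0],[70,0,0,-40,0,0,0],[70,0,0,-60,0,0,0],[70,0,0,-80,0,0,0],[70,0,0,-100,0,0,0]],
])

```text
time: 13.48
tool_pos: [555.3, -111.5, 123.6]
tcp_rot: [-179.9, -38.8, -4.3]
ft_force: [0.6, 0.2, -0.3]
finger_gap: 70.1
```

Request:
carry_out([
  [[70,7.2,-2.9,-19.9,0,-4.6,0],[70,14.4,-5.7,-39.8,0,-9.2,0],[70,21.5,-8.6,-59.7,0,-13.9,0],[70,22,-36.6,-62.2,0,-13.9,0],[70,22.7,-64.5,-64.8,0,-13.9,0]],
])

```text
time: 14.1
tool_pos: [537.9, -45.3, 188.6]
tcp_rot: [-180.0, -25.0, -4.3]
ft_force: [0.4, -0.4, 0.7]
finger_gap: 69.9
```

Request:
carry_out([
  [[0,0,-28,-2.6,0,0,0],[0,0,-56,-5.3,0,0,0],[0,0,-84,-7.9,0,0,0],[0,0,-112,-10.6,0,0,0],[0,0,-140,-13.2,0,0,0]],
])

```text
time: 14.72
tool_pos: [542.3, 95.3, 200.1]
tcp_rot: [-180.0, -25.0, -4.2]
ft_force: [0.1, 0.1, -0.1]
finger_gap: 0.1
```

Request:
carry_out([
  [[0,0,1,7.5,0,4.4,0],[0,0.2,2,15,0,8.8,0],[0,0.3,3,22.4,0,13.2,0],[0,0.4,4,29.8,0,17.6,0],[0,0.5,5,37.3,0,22,0]],
])

```text
time: 15.35
tool_pos: [558.2, 88.3, 166.4]
tcp_rot: [-179.9, -47.1, -4.3]
ft_force: [-0.1, -0.7, -0.8]
finger_gap: -0.1
```

Run:
```python
from h import *
st()
t=viewer.snapshot("top")[110:250,270:410,::-1];s=viewer.snapshot("side")[155:275,300:440,::-1]
f=lambda i,k:cv2.resize(i,(400,int(i.shape[0]*400/i.shape[1])),interpolation=cv2.INTER_CUBIC)
a,b=f(t,3),f(s,3);h=max(a.shape[0],b.shape[0]);p=lambda i:cv2.copyMakeBorder(i,0,h-i.shape[0],0,0,0)
cv2.imwrite("pics/j.png",np.hstack([p(a),p(b)]))
rp=[180,-47,-4.2];z2=E(rp).apply([0,0,1]);F=W(-118,200,105)
plan([(F,rp,5),(F-50*Y,rp,5)],0)
```

```text
15.35 [558.2  88.3 166.4] [-179.9  -47.1   -4.3] F [-0.1 -0.7 -0.8] gap -0.1 q [ 10. -30. 139. -23.  27. 121.]
[[0, 0.8, -0.1, 17.8, 0.0, 0.0, 0.0], [0, 1.6, -0.2, 35.6, 0.0, 0.1, 0.0], [0, 2.5, -0.2, 53.4, 0.0, 0.1, 0.0], [0, 3.3, -0.3, 71.2, 0.0, 0.2, 0.0], [0, 4.1, -0.4, 89.1, 0.0, 0.2, 0.0]]
[[0, -0.0, 10.0, -0.0, 0.0, 0.0, 0.0], [0, 0.0, 20.0, 0.0, 0.0, 0.0, 0.0], [0, -0.0, 30.0, -0.0, 0.0, 0.0, 0.0], [0, 0.0, 40.0, 0.0, 0.0, 0.0, 0.0], [0, -0.0, 50.0, -0.0, 0.0, 0.0, 0.0]]
```

View pics/j.png

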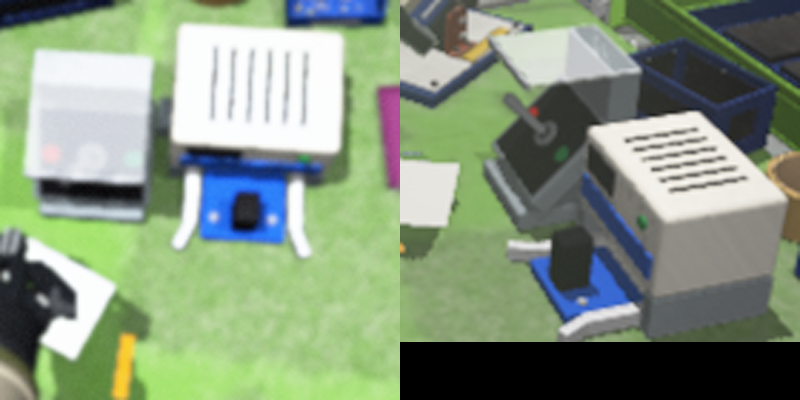

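Run:
```python
from h import *
for z in (149,160,170,180,190):
    c=lambda P:(proj("side",[P])[0]-[300,155])*400/140+[401,1]
    print(z,c(W(-122,195,z)).round(),c(W(-122,95,z)).round(),((proj("top",[W(-126,195,z),W(-126,95,z)])-[270,110])*400/140+1).round().tolist())
# carrier rear edge in top view
t=viewer.snapshot("top")[:,:,::-1];h=cv2.cvtColor(t,cv2.COLOR_BGR2HSV);m=cv2.inRange(h,(100,130,70),(125,255,255))
for u in (344,348,352,360,364,366):
    v=np.where(m[165:215,u])[0]+165
    print(u,v.min(),v.max(),onz("top",(u,v.max()+.5),12)[:2].round(1),"expected rear x",(W(-130,0,0)[0]).round(1))
```

```text
149 [479.  44.] [519.  93.] [[24.0, 187.0], [144.0, 193.0]]
160 [480.  33.] [520.  82.] [[23.0, 183.0], [144.0, 189.0]]
170 [480.  23.] [521.  71.] [[22.0, 180.0], [144.0, 186.0]]
180 [480.  13.] [521.  61.] [[21.0, 176.0], [144.0, 183.0]]
190 [481.   3.] [522.  50.] [[19.0, 173.0], [144.0, 180.0]]
344 165 193 [597.7 -86.8] expected rear x 596.9
348 165 193 [597.5 -97.7] expected rear x 596.9
352 165 193 [ 597.3 -108.6] expected rear x 596.9
360 166 194 [ 594.1 -130.4] expected rear x 596.9
364 167 194 [ 593.9 -141.3] expected rear x 596.9
366 167 194 [ 593.8 -146.7] expected rear x 596.9
```

Request:
carry_out([
  [[0,1,0,18,0,0,0],[0,2,0,36,0,0,0],[0,3.5,0,54,0,0,0],[0,5,0,72,0,0,0],[0,6.5,0,91,0,0,0]],
])

```text
time: 16.12
tool_pos: [630.8, 82.6, 110.5]
tcp_rot: [-180.0, -47.0, -4.3]
ft_force: [-0.7, 0.2, 0.2]
finger_gap: -0.1
```

Request:
carry_out([
  [[0,0,4,0,0,0,0],[0,0,8,0,0,0,0],[0,0,12,0,0,0,0]],
])

```text
time: 16.5
tool_pos: [628.3, 70.7, 110.4]
tcp_rot: [-179.9, -47.0, -4.3]
ft_force: [0.4, 0.7, -0.2]
finger_gap: -0.0
```

Run:
```python
from h import *
st()
s=viewer.snapshot("side")[150:240,300:420,::-1]
t=viewer.snapshot("top")[120:210,260:380,::-1]
f=lambda i:cv2.resize(i,(400,300),interpolation=cv2.INTER_CUBIC)
cv2.imwrite("pics/k.png",np.hstack([f(t),f(s)]))
```

```text
16.5 [628.3  70.7 110.4] [-179.9  -47.    -4.3] F [ 0.4  0.7 -0.2] gap -0.0 q [  6. -10. 130. -30.  15. 126.]
```

View pics/k.png

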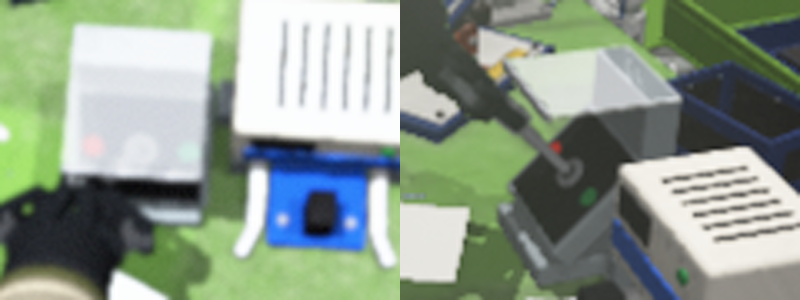

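The fingers are under the lip, just behind the bat tip at (520,125) in the side half, with no contact force. Pushing on.

Request:
carry_out([
  [[0,0,5,0,0,0,0],[0,0,10,0,0,0,0],[0,0,15,0,0,0,0]],
])

```text
time: 16.98
tool_pos: [627.6, 57.0, 110.9]
tcp_rot: [-179.9, -47.1, -4.2]
ft_force: [-2.4, 2.2, 2.0]
finger_gap: -0.1
```

Request:
carry_out([
  [[0,0,5,0,0,0,0],[0,0,10,0,0,0,0],[0,0,15,0,0,0,0]],
])

```text
time: 17.35
tool_pos: [626.0, 41.1, 110.1]
tcp_rot: [-179.9, -47.0, -4.3]
ft_force: [-0.0, 0.1, 0.4]
finger_gap: -0.2
```

Request:
carry_out([
  [[0,0,5,0,0,0,0],[0,0,10,0,0,0,0],[0,0,13,0,0,0,0]],
])

```text
time: 17.73
tool_pos: [625.1, 28.0, 109.9]
tcp_rot: [-179.9, -47.0, -4.3]
ft_force: [-0.2, -0.2, 0.4]
finger_gap: 0.2
```

Run:
```python
from h import *
st()
s=viewer.snapshot("side")[150:240,300:420,::-1]
t=viewer.snapshot("top")[120:210,260:380,::-1]
f=lambda i:cv2.resize(i,(400,300),interpolation=cv2.INTER_CUBIC)
cv2.imwrite("pics/l.png",np.hstack([f(t),f(s)]))
```

```text
17.73 [625.1  28.  109.9] [-179.9  -47.    -4.3] F [-0.2 -0.2  0.4] gap 0.2 q [ -1. -11. 132. -11.  13. 104.]
```

View pics/l.png

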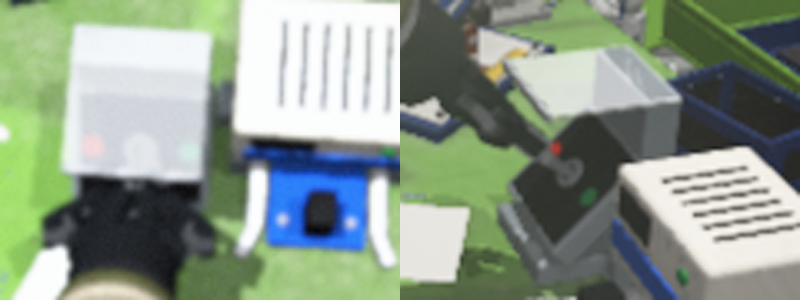

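Request:
carry_out([
  [[0,0,-2,-20,0,0,0],[0,0,-4,-40,0,0,0],[0,0,-4,-60,0,0,0],[0,0,-4,-85,0,0,0],[0,0,-4,-110,0,0,0]],
])

```text
time: 18.45
tool_pos: [544.5, 38.2, 184.9]
tcp_rot: [-179.9, -47.0, -4.3]
ft_force: [0.7, 0.2, -0.1]
finger_gap: -0.2
```

Request:
carry_out([
  [[0,0,-25,-5,0,-5,0],[0,0,-60,-10,0,-10,0],[0,0,-95,-15,0,-15,0],[0,0,-120,-20,0,-20,0],[0,0,-120,-20,0,-20,0]],
])

```text
time: 19.08
tool_pos: [540.5, 160.4, 199.7]
tcp_rot: [-179.9, -27.1, -4.2]
ft_force: [0.5, 0.3, 0.3]
finger_gap: 0.1
```

Run:
```python
from h import *
st()
S=viewer.snapshot("side")[:,:,::-1];T=viewer.snapshot("top")[:,:,::-1]
f=lambda i:cv2.resize(i,(400,300),interpolation=cv2.INTER_CUBIC)
cv2.imwrite("pics/m.png",np.vstack([np.hstack([f(T[120:210,260:380]),f(S[150:240,300:420])]),np.hstack([f(T[200:320,160:320]),f(S[170:290,210:370])])]))
```

```text
19.07 [540.5 160.4 199.7] [-179.9  -27.1   -4.2] F [0.5 0.3 0.3] gap 0.1 q [ 17. -18. 119. -12.  55. 116.]
```

View pics/m.png

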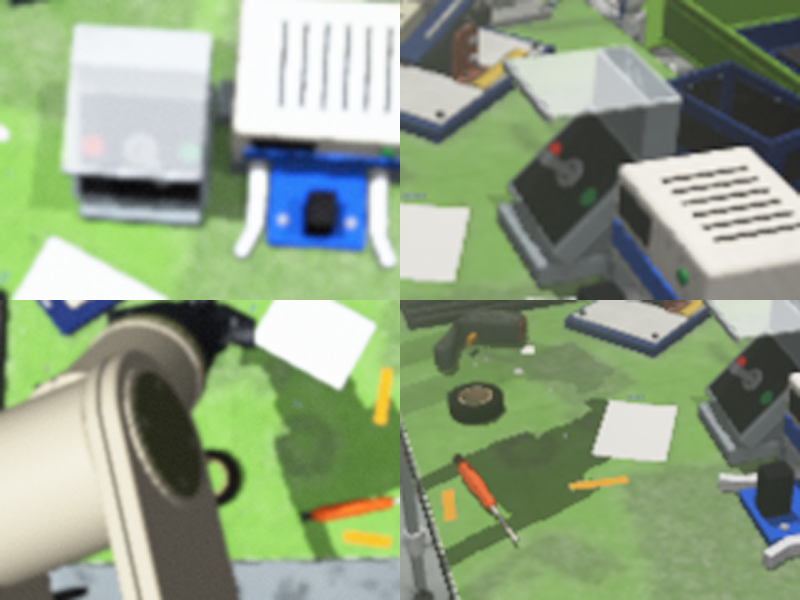

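Run:
```python
from h import *
c=lambda P:((proj("side",[P])[0]-[300,150])*[400/120,300/90]+[401,1]).round()
d=[4,-3,2]
for n,s in(("green",-1),("square",0),("red",1)):
    th=.42*s;print(n,c(W(-75-39*np.cos(th),145+55*np.sin(th),70+39*np.cos(th))+d))
print("pivot",c(W(-75,145,70)+d))
S=viewer.snapshot("side")[:,:,::-1];print(r.sense()["qd"].round(2))
i=cv2.resize(S[170:215,325:385],(800,600),interpolation=cv2.INTER_CUBIC);cv2.imwrite("pics/n.png",i)
```

```text
green [543. 154.]
square [528. 137.]
red [521. 127.]
pivot [570. 173.]
[-0.64 -0.74  0.93  0.15  0.15 -0.05]
```

View pics/n.png

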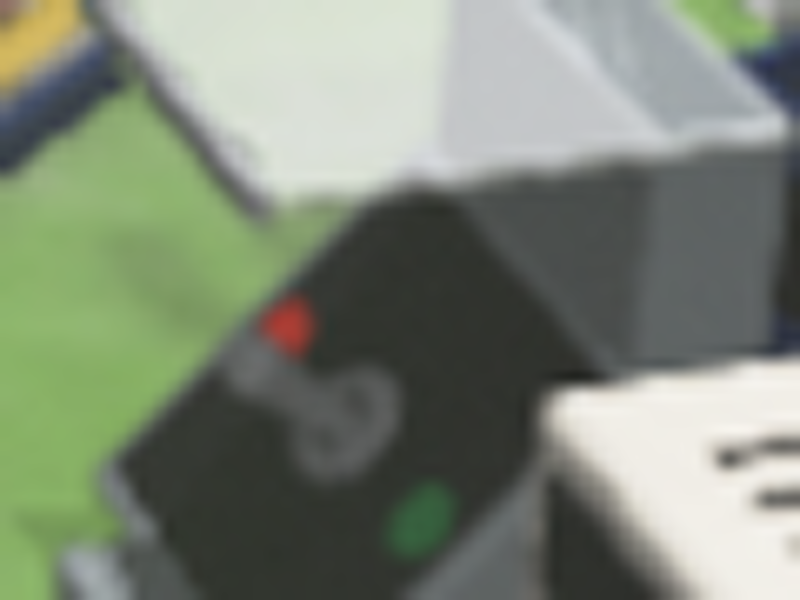

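The bat tip sits at (245,360), which is (545,157) in the earlier crop. The prediction for the green side is (543,154) and for the red side (521,127), so it has flipped.

Run:
```python
from h import *
print(r.hand_in())
```

```text
the job is handed in; nothing more can be done
None
```

The carrier is home against the back stop and the bat toggle is over on the green side. I handed the job in at about 19 s of robot time.

**Carrier:** I slid it round to the lane mouth with the tool nearly upright, because the leaned-back pose was out of reach there. Between the rails I regripped with the tool leaning back 39° and pushed until the force showed contact with the stop. That push peaked at about 65 N along the lane (about 88 N total at the wrist). A last gentle nudge reached about 52 N, and I let go there.

**Toggle:** I pushed the bat over with closed fingers under the visor lip. Resistance reached about 3 to 4 N and then dropped to zero. I backed out and the arm now touches nothing.

**Last checks:**
- **Home position:** in the top view the carrier's rear edge lies at x = 594–598 mm, against 597 mm expected.
- **Bat:** its tip is within about 1 pixel of the predicted green-side position in the side view.
- **Bystanders:** the scanner, tape roll and driver look undisturbed.

**Not confirmed:**
- **Module:** I could not see it under the head at the end. It was in its pocket when last seen, just before entry.
- **Switch pod:** it appeared about 5 mm off its computed place. I went in a few millimetres deeper to allow for that.

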